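# Blank off a push-fit water port and tug-test the plug

### The arm

A 7-joint arm with a two-finger parallel gripper is mounted at the origin on the work surface. World frame = base frame: x ahead of the robot, y to its left, z up, the work surface at z = 0. Lengths are in mm, angles in degrees, forces in N, time in s.
With the tool pointing down it reaches from about 400 to 850 mm from the base axis. Payload 10.4 kg.
Tool frame: the origin (TCP) lies on the centre line of the jaws, within the pads' length; the fingertips stand 17 mm ahead of it and the grasp point (between the pads) lies 2 mm behind it; z points along the fingers, y is the direction in which the jaws open and shut (so a half turn about z gives the same grasp; the last joint's range is limited). The gripper opens to 87 mm and grips with 3 to 60 N. Pads are 19 mm wide; open, the fingers measure 117 mm over their backs; the gripper's body (75 mm by 190 mm) begins 51 mm behind the grasp point.
Start: joints at [-76.925, 19.034, -3.707, 83.658, 1.238, 77.344, -5.071], TCP at [155.097, 605.471, 239.576] pointing down, gripper open.
Joint ranges: [-148.97, 148.97], [-28.65, 121.19], [-84.17, 76.75], [9.2, 138.47], [-72.65, 252.65], [3.7, 117.97], [-149.18, 149.18]. Speed limits (degrees/s): [127.2, 127.2, 159.86, 159.86, 180, 180, 180].

### API

Orientations are given as [roll, pitch, yaw] about the fixed x, y, z axes, in that order (R = Rz(yaw) Ry(pitch) Rx(roll)).
In Python, from cell import arm, claw, cams, workorder, spotter, read_clock, read_qpos, read_qvel, read_tau, read_ee_pos, read_orientation, read_force, read_moment, read_opening gives the robot as it stands. Calls block until the motion is done:
- arm.goto(position, orientation): joint-space move of the TCP to a pose.
- arm.line_to(position, speed=150, ori=None): straight line of the TCP; ori=None keeps the orientation; speed is the mean speed in mm/s.
- arm.move_j(angles): joint-space move.
- claw.open_jaws() and claw.clamp(strength=None): open the fingers fully, or close them until they stop; strength is the grip in N (None keeps the last).
- arm.sleep(seconds).
- arm.inverse_kinematics(position, orientation): joint angles nearest the present ones, or None.
- cams.read_camera(name): name is "side" or "top" or "wrist"; returns a dict with "frame" (384x512x3 uint8, blue, green, red), "vfov" (degrees; the focal length in pixels is half the picture's height over the tangent of half this angle, whatever the lens; pixels are square), "cx", "cy" (the principal point, pixels), "extrinsics" (4x4, takes a point from world to camera coordinates). Camera axes: x right, y up, looking along -z (the intrinsics and any distortion apply to the point x, -y, -z); pixel columns grow to the right and rows downward; lengths in mm; the calibration is good to about 2 mm. The wrist camera is an equidistant fisheye: a pixel r from the principal point sees the ray r / f radians off the axis. A picture is of the moment at which its call begins. There is no depth.
A pose or a line that the arm cannot do raises arm.MotionError and nothing moves.
- workorder.sign_off(): hands the job in, once; it reports no verdict.
Trained networks look in a picture, given as the dict that the camera call returned (one of the last four; its "shot" number tells which), for a name from the list of things; names that differ only in an ending like _2 or _b are one class to them, and where a whole thing is asked for, a point or a joint stands for the part that bears it (a point fixed in the world has none). Each returns a list of dicts, best first, with "score" (0 to 1); they miss things now and then, are a little off and sometimes report something else, mostly with a low value. They report only what shows in the picture. A call takes as long as a camera call. They do not tell look-alikes from the thing itself.
- spotter.spot_in(picture, thing): "pixel" ([row, column] in pixels, amid what is visible of it).
- spotter.trace(picture, thing): "pixels" (384x512 bool, what is visible of it) and "pixel" ([row, column] in pixels, amid what is visible of it).
Readings, each from a call of its own:
- read_clock(): time.
- read_qpos(): joint angles.
- read_qvel(): joint speeds.
- read_tau(): joint torques, N m.
- read_ee_pos(): TCP position.
- read_orientation(): TCP orientation.
- read_force(): force on the tool from outside, world axes, zero at the start.
- read_moment(): the same for the moment, N m.
- read_opening(): opening from 0.0 (shut) to 1.0 (fully open).
Only numpy, scipy, OpenCV 4.12 (cv2) and the standard library are available. Lean on these libraries where they do the work, as an engineer would, in place of code of your own. Each camera call takes 0.05 s, during which the arm holds its last target.

### The job

Take the smaller of the two white-capped brass plugs from the wooden rack and press it into the open push-fit port of the cooling-water manifold until it has clicked fully home, pressing with no more than 35 N. Then tug it straight up with about 15 N (at least 10 N, never above 25 N) for about a second to prove that the latch holds it, push it lightly back down so that its flange rests on the port again, and let go. Do not disturb the other plug, the beaker, the bottle or the rubber stopper.

Things in the scene. Friction and masses are not known exactly. Their poses are not given: they have to be found in the camera images.
- plug: The smaller plug, upright, 82 mm tall, about 70 g, round about z (up). Origin: centre of lower end. Brass with a round nose (18 mm ball) up to 9 mm, 18 mm collar to 18, 9 mm groove to 28, 18 mm shank to 40, 32 mm flange to 44, then a white grip knob, 24 mm diameter, to 82 mm. It starts with its flange's underside on the rack's top, 40 mm above its origin.
- spare_plug: The larger plug, same height and shape but 21 mm shank, 40 mm flange and 33 mm diameter white knob; too big for the port. Stands in the rack's other hole, 90 mm from the plug. Origin: centre of its lower end, z up. To be left alone.
- rack: Wooden block 72 x 160 x 45 mm high, fixed on a packer 0 to 20 mm thick, with two upright 24 mm holes 45 mm either side of its centre along its y axis; either plug may be in either hole. Origin: centre of its underside.
- manifold: Aluminium cooling-water manifold fixed on a packer 0 to 20 mm thick: block 64 mm (x) by 142 mm (y) by 54 mm high, reaching 32 mm behind to 110 mm ahead of the origin along y, with a closed cap (76 mm high) at y = 85 mm and a pipe stub on the +y end. Origin: underside of its base plate, on the open port's axis, 105 mm below the rim.
- port_mouth (a point): Centre of the open port's mouth: top (105 to 125 mm above the bench) of a 44 mm steel collar, where three domes seat the flange. Bore 20 mm, 43 mm deep, vertical, z up. Two latches stand 4 mm into it 14.5 to 18.5 mm down; passing them takes 5 to 15 N. They click 1.5 to 5.5 mm before home (plug origin 40 mm below here). Latched, the plug has that same upward play, unseen, different in each port.
- port (a joint): Vertical play of the port collar in its stiff sprung bush, in m: 0 at rest, positive when pulled up, negative when pressed down, 20 N per mm (so 15 N of tug is 0.75 mm), stops at 3 mm either way.
- beaker: Glass beaker, 68 mm diameter, 85 mm high, standing on the bench. Origin: centre of its base.
- bottle: Clear bottle with white cap, 60 mm diameter, 140 mm high, standing on the bench. Origin: centre of its base.
- stopper: Red-brown rubber stopper, 34 mm diameter at the top, 28 mm high, standing on the bench. Origin: centre of its base.
Not all that is in view belongs to the job. Of the things shaped like the bottle, the clear one is meant.

How it is judged (in metres and radians):
On the way, in this order (a step that is already met when the one before it is completed fails the run):
1. The plug is pressed home in the port: its flange within 1.2 mm of the rim, past the click (z of plug in the frame of port_mouth below -0.0388 m and horizontal distance between plug and port_mouth below 0.003 m and angle between plug's own z axis and vertical below 0.08 rad), for 0.1 s.
2. With the plug held in by the latch (at most 6.5 mm up), it is tugged upward with at least 10 N (port raised 0.5 mm or more) for half a second (z of plug in the frame of port_mouth below -0.0335 m and horizontal distance between plug and port_mouth below 0.003 m and angle between plug's own z axis and vertical below 0.08 rad and value of joint port above 0.0005 m), for 0.5 s.
At the end, for the whole second after the job is handed in: Smaller plug latched in the open port (flange within 2 mm of the rim, centred within 3 mm, upright within 0.08 rad), staying so for the second, released; port within 0.3 mm of rest height; other plug, beaker, bottle and stopper within 20 mm of their starts and upright within 0.2 rad (z of plug in the frame of port_mouth below -0.038 m and horizontal distance between plug and port_mouth below 0.003 m and angle between plug's own z axis and vertical below 0.08 rad and value of joint port between -0.0003 and 0.0003 m and distance of each of spare_plug, beaker, bottle, stopper from where it was at the start of the episode below 0.02 m and angle between each of spare_plug, beaker, bottle, stopper's own z axis and vertical below 0.2 rad); the robot touches nothing.
It fails at once if the port is pulled up with more than 25 N (raised over 1.25 mm) (value of joint port above 0.00125 m).
It fails at once if the port is pressed down with more than 35 N (sunk over 1.75 mm) (value of joint port below -0.00175 m).
It fails at once if the other plug, beaker, bottle or stopper is pushed more than 20 mm from its place or knocked over (distance of any of spare_plug, beaker, bottle, stopper from where it was at the start of the episode above 0.02 m or angle between any of spare_plug, beaker, bottle, stopper's own z axis and vertical above 0.4 rad).
It also fails if it takes over 72 s, if anything falls off the work surface, if the arm or the gripper's body presses on something with over 40 N, if the wrist force passes 120 N, or if a joint passes its speed limit or range.

## Working session

There is one attempt and no reset: what is moved stays moved. The work goes in short steps, each a Python script; the robot and the scene stay as the last script left them, time stands still between calls to the robot, and variables do not carry over. Pictures are saved under pics/ and viewed, and the job is handed in when it is done.

```bash
ls; mkdir -p pics
python3 - <<'E'
from cell import *
import cv2,numpy as np
print(read_clock(),read_ee_pos(),read_orientation(),read_opening(),read_force())
for n in ["side","top","wrist"]:
    p=cams.read_camera(n); cv2.imwrite(f"pics/a_{n}.png",p["frame"]); np.savez(f"pics/a_{n}.npz",**{k:p[k] for k in("frame","vfov","cx","cy","extrinsics")})
    print(n,p.keys(),p["vfov"],p["cx"],p["cy"],p["extrinsics"].round(3) if hasattr(p["extrinsics"],'round') else p["extrinsics"])
    for t in ["plug","spare_plug","rack","manifold","port_mouth","beaker","bottle","stopper"]:
        try:
            r=spotter.spot_in(p,t); print(t,[(np.round(x["pixel"]).tolist(),round(x["score"],2)) for x in r])
        except Exception as e: print(t,e)
print(read_clock())
E
```

```text
pics
0.0 [155.0207677  605.09520848 238.72846708] [-1.79917067e+02  3.55618360e-03  1.65632227e+02] 0.9952946344735178 [-0.39392001 -0.94594356 -0.29567319]
side dict_keys(['frame', 'vfov', 'cx', 'cy', 'extrinsics', 'shot']) 53.944836851836556 250.24741483415374 196.04954157563836 [[-9.43000e-01 -3.32000e-01 -7.00000e-03  5.83052e+02]
 [ 2.25000e-01 -6.53000e-01  7.23000e-01 -2.51708e+02]
 [-2.45000e-01  6.81000e-01  6.91000e-01 -6.60653e+02]
 [ 0.00000e+00  0.00000e+00  0.00000e+00  1.00000e+00]]
plug [([173.0, 313.0], 0.72)]
spare_plug [([150.0, 323.0], 0.79), ([341.0, 296.0], 0.62)]
rack [([184.0, 317.0], 0.9)]
manifold [([341.0, 298.0], 0.68)]
port_mouth [([299.0, 309.0], 0.75)]
beaker [([161.0, 228.0], 0.7), ([209.0, 212.0], 0.39)]
bottle [([211.0, 213.0], 0.96), ([249.0, 185.0], 0.79), ([191.0, 171.0], 0.74), ([224.0, 264.0], 0.74)]
stopper [([257.0, 340.0], 0.49)]
top dict_keys(['frame', 'vfov', 'cx', 'cy', 'extrinsics', 'shot']) 47.4059273895879 256.69426590708554 191.89995747483488 [[ 2.00000e-02 -1.00000e+00 -2.00000e-03 -7.84840e+01]
 [ 9.94000e-01  1.90000e-02  1.09000e-0
[... 268 characters left out ...]
)]
manifold [([270.0, 143.0], 0.6), ([285.0, 240.0], 0.35)]
port_mouth [([271.0, 154.0], 0.69)]
beaker [([144.0, 317.0], 0.69)]
bottle [([112.0, 252.0], 0.96), ([213.0, 242.0], 0.85), ([154.0, 189.0], 0.8), ([161.0, 236.0], 0.59)]
stopper [([288.0, 239.0], 0.67)]
wrist dict_keys(['frame', 'vfov', 'cx', 'cy', 'extrinsics', 'shot']) 65.70646984690485 252.8204556559004 190.23164793381727 [[ 2.47000e-01  9.69000e-01 -0.00000e+00 -6.23819e+02]
 [-9.38000e-01  2.39000e-01 -2.53000e-01  3.16250e+01]
 [-2.45000e-01  6.30000e-02  9.67000e-01 -3.88896e+02]
 [ 0.00000e+00  0.00000e+00  0.00000e+00  1.00000e+00]]
plug []
spare_plug []
rack []
manifold []
port_mouth []
beaker []
bottle []
stopper []
1.35
```

View pics/a_side.png

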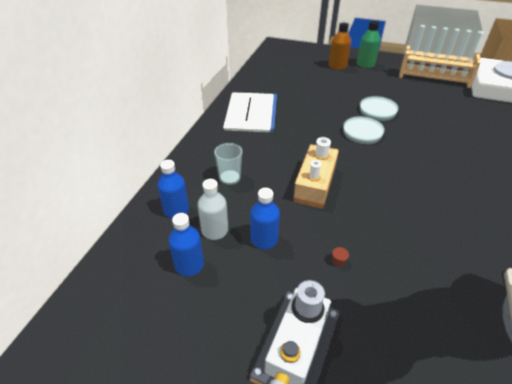

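View pics/a_top.png

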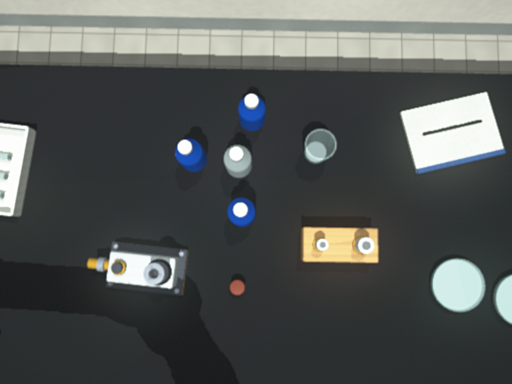

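View pics/a_wrist.png

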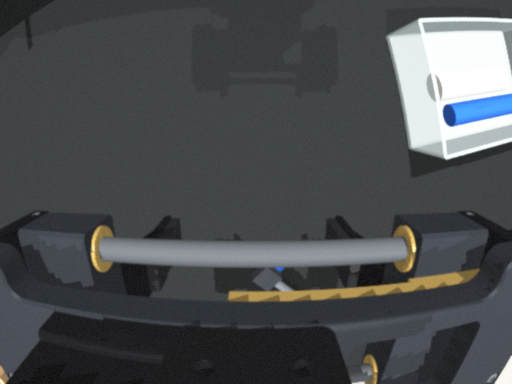

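```bash
cat > h.py <<'E'
import numpy as np,cv2
def load(n):
    d=np.load(f"pics/{n}.npz"); return {k:d[k] for k in d.files}
def f_of(p): return p["frame"].shape[0]/2/np.tan(np.radians(float(p["vfov"]))/2)
def ray(p,row,col,fish=False):
    f=f_of(p); u=(col-float(p["cx"]))/f; v=(row-float(p["cy"]))/f
    if fish:
        r=np.hypot(u,v); s=np.sin(r)/max(r,1e-9); d=np.array([u*s,v*s,np.cos(r)])
    else: d=np.array([u,v,1.0])
    d=np.array([d[0],-d[1],-d[2]]); E=np.array(p["extrinsics"]); R=E[:3,:3]
    o=-R.T@E[:3,3]; d=R.T@d; return o,d/np.linalg.norm(d)
def atz(p,row,col,z,fish=False):
    o,d=ray(p,row,col,fish); return o+d*(z-o[2])/d[2]
def tri(rs):
    A=np.zeros((3,3));b=np.zeros(3)
    for o,d in rs:
        M=np.eye(3)-np.outer(d,d);A+=M;b+=M@o
    x=np.linalg.solve(A,b); return x,[np.linalg.norm((np.eye(3)-np.outer(d,d))@(x-o)) for o,d in rs]
def proj(p,X,fish=False):
    E=np.array(p["extrinsics"]); c=E[:3,:3]@np.asarray(X,float)+E[:3,3]; x,y,z=c[0],-c[1],-c[2]; f=f_of(p)
    if fish:
        r=np.hypot(x,y); t=np.arctan2(r,z)/max(r,1e-9); return float(p["cy"])+f*t*y,float(p["cx"])+f*t*x
    return float(p["cy"])+f*y/z,float(p["cx"])+f*x/z
E
python3 - <<'E'
from h import *
s,t=load("a_side"),load("a_top")
def crop(p,r0,r1,c0,c1,k,name):
    cv2.imwrite(name,cv2.resize(p["frame"][r0:r1,c0:c1],None,fx=k,fy=k,interpolation=cv2.INTER_CUBIC))
a=cv2.resize(s["frame"][130:210,285:345],None,fx=6,fy=6,interpolation=cv2.INTER_CUBIC)
b=cv2.resize(t["frame"][220:270,298:383],None,fx=5,fy=5,interpolation=cv2.INTER_CUBIC)
c=np.zeros((480,800,3),np.uint8); c[:a.shape[0],:a.shape[1]]=a; c[:b.shape[0],370:370+b.shape[1]]=b
cv2.imwrite("pics/cropA.png",c)
a=cv2.resize(s["frame"][270:384,250:345],None,fx=4,fy=4,interpolation=cv2.INTER_CUBIC)
b=cv2.resize(t["frame"][235:300,80:190],None,fx=3.8,fy=3.8,interpolation=cv2.INTER_CUBIC)
c=np.zeros((480,800,3),np.uint8); c[:a.shape[0],:a.shape[1]]=a; c[:b.shape[0],382:382+b.shape[1]]=b
cv2.imwrite("pics/cropB.png",c)
print(tri([ray(s,141,323.5),ray(t,245,366)]), tri([ray(s,163,315.5),ray(t,244.5,323)]), tri([ray(s,291,310),ray(t,271,157)]))
for n,p in(("s",s),("t",t)):
    E=p["extrinsics"]; print(n,-E[:3,:3].T@E[:3,3])
E
```

```text
(array([ 532.38596983, -293.14694294,  103.24080617]), [np.float64(0.7717335913732527), np.float64(0.7717335913732665)]) (array([ 532.19339673, -204.87626511,  101.67858072]), [np.float64(0.21946030714225698), np.float64(0.21946030714219947)]) (array([470.40823489, 132.86588694, 109.98584777]), [np.float64(1.979163644025758), np.float64(1.9791636440258324)])
s [444.94442387 479.05957511 642.10176361]
t [ 538.84302496  -69.51070273 1009.81080792]
```

View pics/cropA.png

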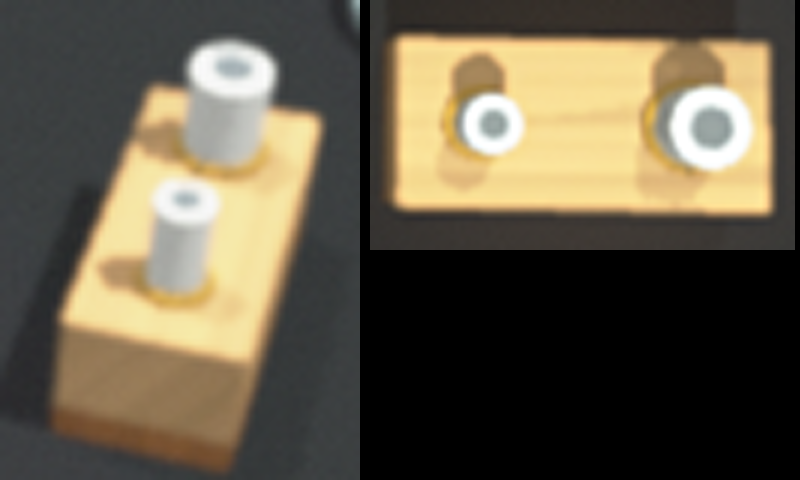

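View pics/cropB.png

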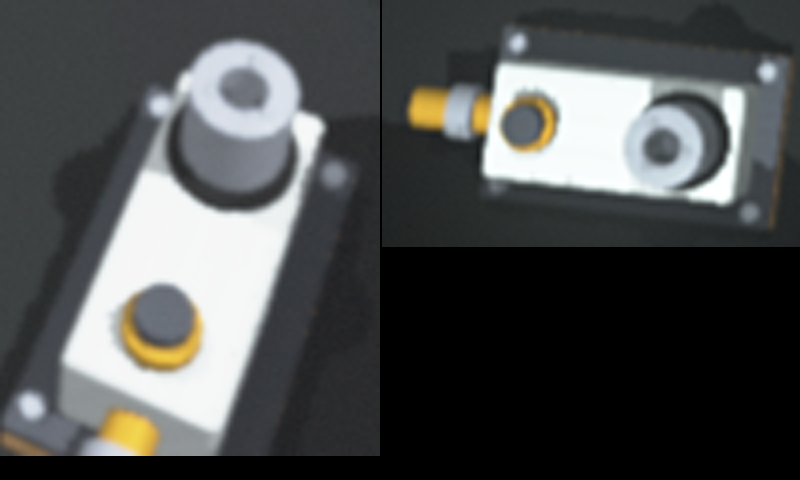

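Run:
```python
from h import *
s,t,w=load("a_side"),load("a_top"),load("a_wrist")
print("small",tri([ray(s,162.8,315.6),ray(t,244.4,322.2)]))
print("large",tri([ray(s,140.8,323.3),ray(t,245.0,366.0)]))
m=tri([ray(s,291.6,310.8),ray(t,273.3,153.8)]);print("mouth",m)
# rack top corners, top cam
for z in (60,): print([atz(t,220-.4+y/5,298-.4+(x-370)/5,z).round(1) for x,y in((396,36),(770,42),(773,213),(392,208))])
# bottom corners in side at z? rack near corners
E=w["extrinsics"]; print("wcam",-E[:3,:3].T@E[:3,3], E[:3,:3].round(2)); 
for d in(0,-17,40,-60): print(proj(w,[155,605,239+d],True))
# white cap/port circle refine
g=s["frame"].astype(int); 
for (x,y,z) in [m[0]]:
  for n,p in(("s",s),("t",t)): print(n,proj(p,(x,y,z)))
# manifold block axis in top: cap pos
print("cap",tri([ray(s,270-.4+315/4,250-.4+163/4),ray(t,235-.4+127/3.8,80-.4+(524-382)/3.8)]))
from cell import arm,read_qpos
```

```text
small (array([ 532.08805388, -202.96453877,  103.76757215]), [np.float64(0.5145792149670215), np.float64(0.5145792149672228)])
large (array([ 532.6506198 , -292.95103665,  103.8776381 ]), [np.float64(0.5084235003691112), np.float64(0.5084235003691365)])
mouth (array([467.44125333, 137.7347316 , 116.75709758]), [np.float64(0.7439350066498305), np.float64(0.7439350066497942)])
[array([ 569.3, -167.2,   60. ]), array([ 569.9, -329.1,   60. ]), array([ 496.7, -329.6,   60. ]), array([ 495.6, -166.1,   60. ])]
wcam [ 88.38632917 621.34061646 384.07566861] [[ 0.25  0.97 -0.  ]
 [-0.94  0.24 -0.25]
 [-0.25  0.06  0.97]]
(np.float64(245.4805953847112), np.float64(254.0426378901037))
(np.float64(233.20222339234152), np.float64(253.94011562446337))
(np.float64(286.11534682756536), np.float64(254.3756958442476))
(np.float64(210.1383146630858), np.float64(253.7452011352335))
s (np.float64(291.53145313553335), np.float64(310.3292711609856))
t (np.float64(273.6731200613691), np.float64(153.82919113663795))
cap (array([475.1303272 , 222.68717292,  84.89900713]), [np.float64(0.14055998549896961), np.float64(0.14055998549890836)])
```

Run:
```python
from cell import *
from h import *
for y in(90,-90):
  for P in([532,-203,250],[532,-203,88],[467,138,240],[467,138,140]):
    q=arm.inverse_kinematics(P,[180,0,y]); print(y,P,None if q is None else np.round(q,1))
t0=read_clock()
for y in (90,-90):
    try:
        arm.goto([532,-203,250],[180,0,y]); print("went",y);break
    except arm.MotionError as e: print(e)
print(read_clock()-t0,read_ee_pos(),read_orientation(),read_force())
p=cams.read_camera("wrist"); cv2.imwrite("pics/b_wrist.png",p["frame"]); np.savez("pics/b_wrist.npz",**{k:p[k] for k in("frame","vfov","cx","cy","extrinsics")})
for k in("plug","spare_plug"): print([(x["pixel"],x["score"]) for x in spotter.spot_in(p,k)])
print(proj(p,[532,-203,103.8],True),proj(p,[532.6,-293,103.8],True))
```

```text
90 [532, -203, 250] [-40.8  26.4  75.8  94.2 -25.9  80.   38.3]
90 [532, -203, 88] [-30.4  31.5  59.9 104.4 -30.7  62.2  40.9]
90 [467, 138, 240] [-48.2   0.5  26.8 105.2  -0.2  74.4 -21.4]
90 [467, 138, 140] [-47.    6.3  26.8 112.5  -3.2  62.  -18.8]
-90 [532, -203, 250] [ -36.7   20.8   67.    94.1  -19.5   78.2 -147. ]
-90 [532, -203, 88] [ -34.1   36.2   66.6  104.5  -36.8   64.6 -134.5]
-90 [467, 138, 240] None
-90 [467, 138, 140] [ 40.4  19.5 -70.4 108.5  20.1  66.1 142.7]
went 90
3.1249999999999996 [ 532.36353858 -202.19796992  249.83304255] [-1.79984231e+02 -1.03454299e-02  9.00834303e+01] [-0.68170343  0.27795686 -0.08133774]
[([179.3, 254.2], 0.74)]
[([265.9, 255.1], 0.82)]
(np.float64(182.93905104042418), np.float64(252.3834893430207)) (np.float64(262.60770281245436), np.float64(252.74431868503137))
```

View pics/b_wrist.png

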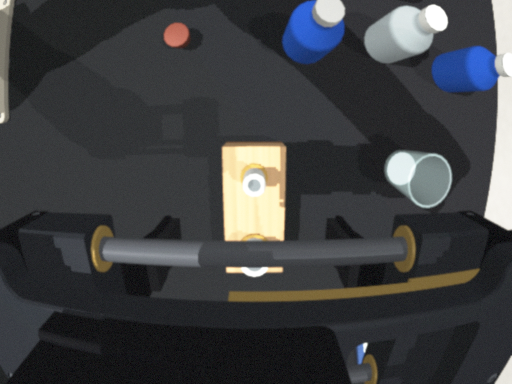

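Run:
```python
from h import *
w=load("b_wrist")
cv2.imwrite("pics/cropC.png",cv2.resize(w["frame"][135:285,205:305],None,fx=4,fy=4,interpolation=cv2.INTER_CUBIC))
```

```text
(no output)
```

View pics/cropC.png

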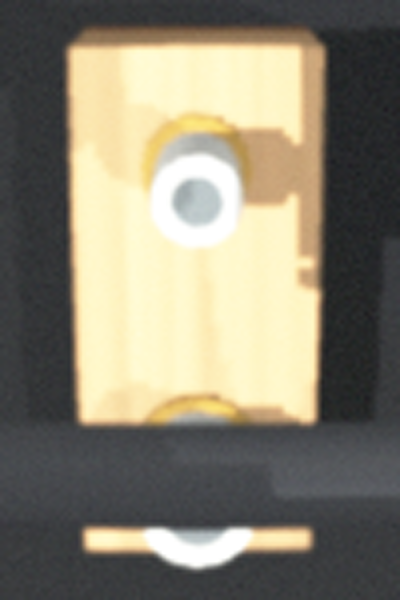

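```bash
python3 - <<'E'
from cell import *
from h import *
arm.line_to([532.7,-203.8,150],speed=150); print(read_ee_pos())
arm.line_to([532.7,-203.8,89],speed=60); print(read_ee_pos(),read_force())
claw.clamp(50); print(read_opening(),read_force(),read_ee_pos())
arm.line_to([532.7,-203.8,150],speed=60); print(read_force(),read_opening())
arm.line_to([532.7,-203.8,250],speed=150); print(read_force(),read_opening(),read_ee_pos())
for n in("side","top","wrist"):
  p=cams.read_camera(n); cv2.imwrite(f"pics/c_{n}.png",p["frame"]); np.savez(f"pics/c_{n}.npz",**{k:p[k] for k in("frame","vfov","cx","cy","extrinsics")})
print(read_clock())
E
python3 - <<'E'
from h import *
p=load("c_side"); r,c=map(int,proj(p,[533,-204,220])); print(r,c)
a=cv2.resize(p["frame"][max(r-70,0):r+80,c-60:c+60],None,fx=3.5,fy=3.5,interpolation=cv2.INTER_CUBIC)
b=load("c_wrist")["frame"][:,60:440]
o=np.zeros((530,800,3),np.uint8);o[:a.shape[0],:a.shape[1]]=a[:530];o[:384,420:800]=b;cv2.imwrite("pics/cropD.png",o)
E
```

```text
[ 533.03675555 -204.17608613  150.80516921]
[ 532.91897413 -203.93165323   89.35897597] [-0.27224128  0.79962925  0.33610226]
0.2619606433516342 [ 0.20840321 -0.31143321 -0.38689866] [ 532.73797199 -203.83878162   89.02457763]
[-0.29559776  0.42256655 -1.11196969] 0.25970271142425094
[-0.96009154 -0.39918312 -1.12486095] 0.26346675687892507 [ 532.38702668 -203.45501303  249.09307541]
9.8
118 321
```

View pics/cropD.png

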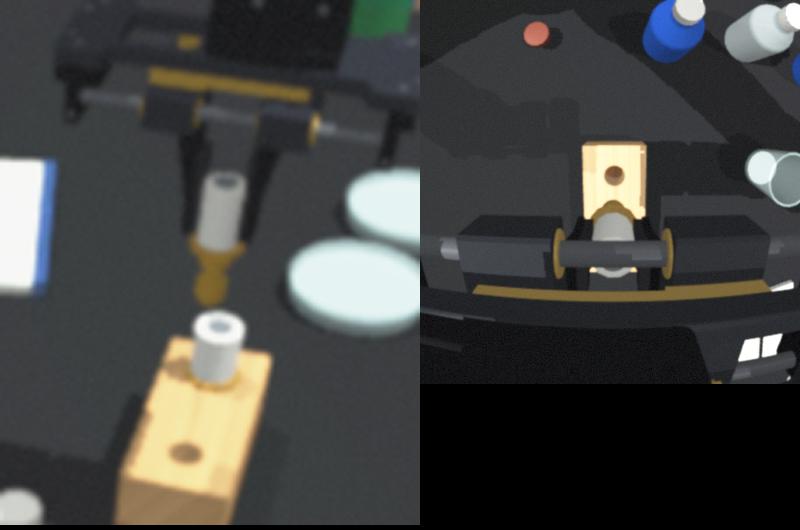

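```bash
python3 - <<'E'
from cell import *
from h import *
arm.line_to([467.4,137.7,250],speed=150)
arm.line_to([467.4,137.7,215],speed=80)
arm.sleep(0.3)
print(np.mean([read_ee_pos() for _ in range(20)],0),read_orientation(),np.mean([read_force() for _ in range(20)],0),read_opening(),read_qpos().round(1) if hasattr(read_qpos(),'round') else read_qpos())
for n in("side","top","wrist"):
  p=cams.read_camera(n); cv2.imwrite(f"pics/d_{n}.png",p["frame"]); np.savez(f"pics/d_{n}.npz",**{k:p[k] for k in("frame","vfov","cx","cy","extrinsics")})
print(read_clock())
E
python3 - <<'E'
from h import *
p=load("d_side"); r,c=map(int,proj(p,[467,138,150])); print(r,c)
a=cv2.resize(p["frame"][r-75:r+75,c-55:c+55],None,fx=3.5,fy=3.5,interpolation=cv2.INTER_CUBIC)
print(r-75,c-55)
w=load("d_wrist");b=cv2.resize(w["frame"][110:290,190:320],None,fx=3,fy=3,interpolation=cv2.INTER_CUBIC)
o=np.zeros((545,800,3),np.uint8);o[:a.shape[0],:a.shape[1]]=a[:545];o[:b.shape[0],400:400+b.shape[1]]=b[:545];cv2.imwrite("pics/cropE.png",o)
E
```

```text
[467.55132945 137.80037709 215.27584183] [ 1.79978748e+02 -2.67251642e-02  9.00038260e+01] [ 0.3075521   0.35203288 -1.16306091] 0.2647814568590316 [-83.2   0.8  63.2 108.3  -0.7  71.3 -19.7]
13.3083
279 312
204 257
```

View pics/cropE.png

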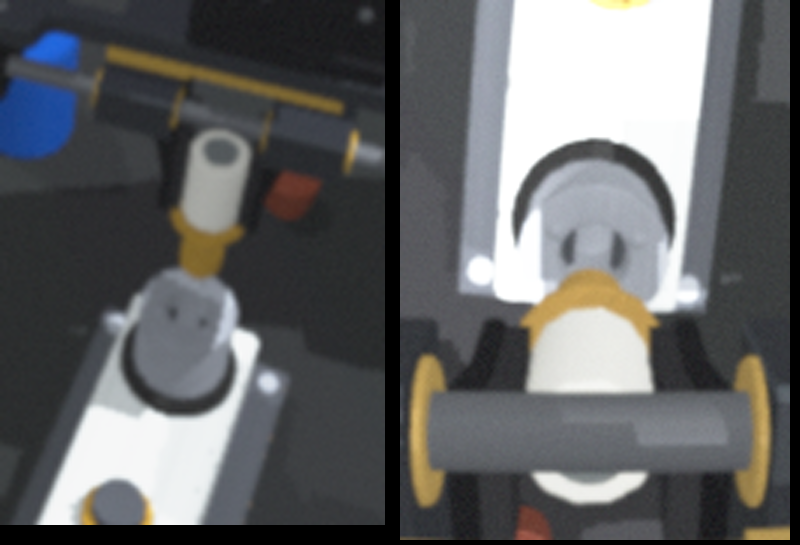

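View pics/d_side.png

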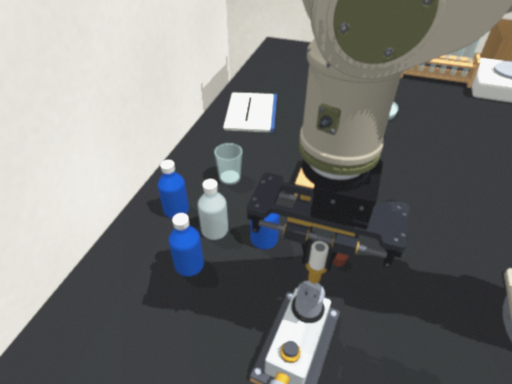

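```bash
cat > ov.py <<'E'
from h import *
def circ(p,c,r,z,fish,k,r0,c0,img,col):
    th=np.linspace(0,2*np.pi,60); pts=[]
    for t in th:
        a,b=proj(p,[c[0]+r*np.cos(t),c[1]+r*np.sin(t),z],fish); pts.append([(b-c0+.5)*k-.5,(a-r0+.5)*k-.5])
    cv2.polylines(img,[np.int32(np.round(pts))],False,col,1,cv2.LINE_AA)
def overlay(tag,port,plug,out,k=4):
    o=np.zeros((560,800,3),np.uint8); x=0
    for n,fish in(("side",0),("wrist",1)):
        p=load(f"{tag}_{n}"); r,c=map(int,proj(p,[port[0],port[1],port[2]+35],fish)); r0,c0=r-70,c-50
        a=cv2.resize(p["frame"][r0:r0+140,c0:c0+100],None,fx=k,fy=k,interpolation=cv2.INTER_CUBIC)
        circ(p,port,22,port[2],fish,k,r0,c0,a,(0,0,255)); circ(p,port,10,port[2],fish,k,r0,c0,a,(0,0,255))
        for rr,z in((12,82),(12,44),(16,44),(16,40),(9,18),(9,9)): circ(p,plug,rr,plug[2]+z,fish,k,r0,c0,a,(0,255,0))
        o[:a.shape[0],x:x+400]=a; x+=400
    cv2.imwrite(out,o)
E
python3 - <<'E'
from ov import *
overlay("d",(467.4,137.7,115.5),(467.4,137.7,215.2-67.2),"pics/ovE.png")
E
```

```text
(no output)
```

View pics/ovE.png

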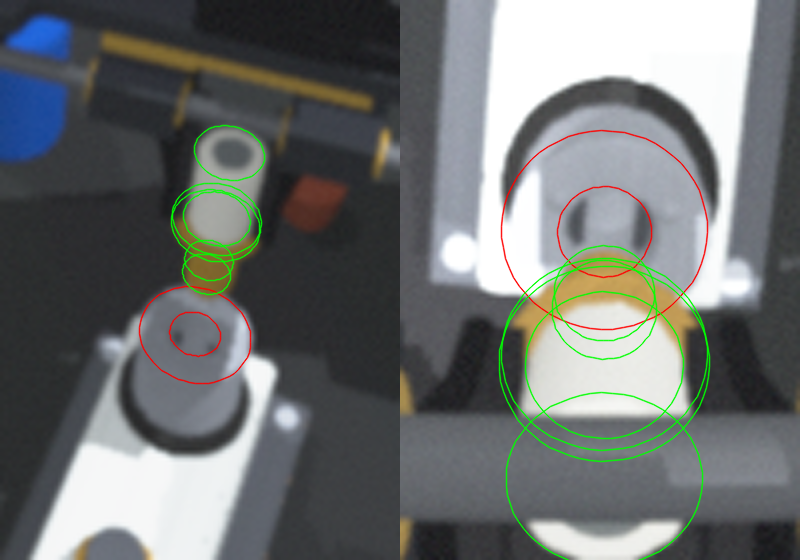

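Run:
```python
from ov import *
o=np.zeros((600,800,3),np.uint8)
port=(467.4,137.7,115.5)
for i,n in enumerate(("side","top")):
    p=load("a_"+n); r,c=map(int,proj(p,port)); r0,c0=r-25,c-25;k=8
    a=cv2.resize(p["frame"][r0:r0+50-12*0,c0:c0+50],None,fx=k,fy=k,interpolation=cv2.INTER_CUBIC)
    o[200:600,400*i:400*i+400]=cv2.convertScaleAbs(a,alpha=1.0)
    b=a.copy()
    circ(p,port,22,port[2],0,k,r0,c0,a,(0,0,255)); circ(p,port,10,port[2],0,k,r0,c0,a,(0,0,255))
    o[200:600,400*i:400*i+400]=a
    o[0:200,400*i:400*i+200]=cv2.resize(b,(200,200))
cv2.imwrite("pics/ovA.png",o)
```

```text
(no output)
```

View pics/ovA.png

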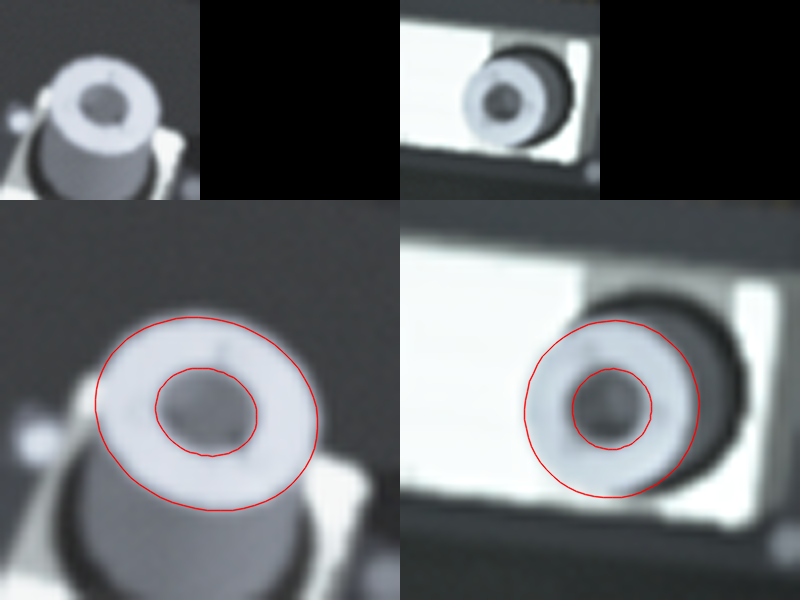

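Run:
```python
from cell import *
from h import *
F=lambda n=8: np.mean([read_force() for _ in range(n)],0)
x,y=467.4,138.6
arm.line_to([x,y,188],speed=60); t0=read_clock(); f0=F(20); print("f0",f0.round(2),read_clock()-t0)
z=188
while z>170:
    z-=1.0; arm.line_to([x,y,z],speed=20); f=F()-f0; print(z,f.round(2),np.mean([read_ee_pos() for _ in range(4)],0).round(2))
    if abs(f[2])>5 or np.hypot(f[0],f[1])>5: print("contact");break
print(read_clock(),read_moment())
```

```text
f0 [ 0.03  0.13 -0.43] 0.0
187.0 [ 0.07 -0.35 -0.57] [467.49 138.66 187.16]
186.0 [-0.98 -0.33 -0.38] [467.38 138.63 186.  ]
185.0 [ 0.68  0.21 -0.19] [467.36 138.56 184.93]
184.0 [0.83 0.21 0.52] [467.38 138.58 183.95]
183.0 [0.24 0.08 0.82] [467.36 138.56 182.94]
182.0 [-0.15 -0.31  0.59] [467.38 138.55 181.95]
181.0 [-0.13 -1.49  0.97] [467.36 138.58 180.95]
180.0 [ 0.69 -0.58 -0.15] [467.46 138.61 179.99]
179.0 [ 1.44 -0.06  0.51] [467.59 138.62 179.05]
178.0 [2.31 0.15 0.97] [467.66 138.59 178.09]
177.0 [3.45 0.04 0.42] [467.66 138.62 177.08]
176.0 [3.66 1.37 1.27] [467.72 138.6  176.11]
175.0 [5.34 0.63 1.97] [467.7  138.61 175.11]
contact
17.1583 [ 0.05490085 -1.21641782 -0.01032433]
```

Run:
```python
from cell import *
from h import *
F=lambda n=8: np.mean([read_force() for _ in range(n)],0)
f0=np.array([0.1,-.1,-.4])
y=138.6
for x in (467.9,468.4,468.9):
    arm.line_to([x,y,175],speed=10); arm.sleep(.1); f=F()-f0; print(x,f.round(2)); 
    if f[0]<1: break
p=[x,y]; z=175
while z>169.5:
    z-=1.0; arm.line_to([x,y,z],speed=20); f=F()-f0; print(z,f.round(2),np.mean([read_ee_pos() for _ in range(4)],0).round(2))
    if abs(f[2])>5 or np.hypot(f[0],f[1])>6: print("contact");break
print(read_clock(),read_moment())
```

```text
467.9 [ 4.09 -0.27  1.91]
468.4 [1.43 0.18 0.15]
468.9 [ 1.6   0.46 -0.39]
174.0 [ 0.69 -0.85  0.15] [468.79 138.54 173.89]
173.0 [0.62 1.1  0.27] [468.86 138.53 172.93]
172.0 [-0.71 -0.13 -0.14] [468.87 138.57 171.94]
171.0 [0.74 0.8  0.06] [468.88 138.57 170.94]
170.0 [0.53 0.1  0.42] [468.92 138.65 170.05]
169.0 [-1.19 -0.2   4.35] [469.07 138.67 169.17]
19.7083 [-0.15895752  0.23087611  0.00283176]
```

Run:
```python
from cell import *
from h import *
F=lambda n=8: np.mean([read_force() for _ in range(n)],0)
f0=np.array([0.1,-.1,-.4])
x,y=468.9,138.6; z=169
seated=False
while z>139:
    z-=0.5; arm.line_to([x,y,z],speed=15); f=F()-f0; e=np.mean([read_ee_pos() for _ in range(4)],0)
    print(z,f.round(1),e.round(2))
    if np.hypot(f[0],f[1])>12: print("side");break
    if f[2]>18: print("stop");break
    if z<152 and f[2]>12: print("seat");break
print(read_clock(),read_opening(),read_moment())
```

```text
168.5 [-0.6  0.3  6.2] [469.12 138.72 168.76]
168.0 [-1.3  0.4  6.8] [469.17 138.75 168.34]
167.5 [-1.5  0.1  7.7] [469.19 138.76 167.86]
167.0 [-1.4  0.6  7.4] [469.2  138.77 167.38]
166.5 [-1.6 -0.5  6.9] [469.18 138.79 166.86]
166.0 [-1.5  0.4  6.5] [469.19 138.78 166.36]
165.5 [-1.2  0.4  7.2] [469.21 138.84 165.85]
165.0 [-0.5  0.1  5.8] [469.18 138.79 165.29]
164.5 [-0.5  1.2  5.3] [469.16 138.77 164.76]
164.0 [-0.5  0.9  5.2] [469.14 138.74 164.21]
163.5 [-0.5  0.3  4. ] [469.03 138.69 163.61]
163.0 [-0.6  0.2  4.4] [468.94 138.63 163.  ]
162.5 [-0.7  1.1  4.7] [468.86 138.57 162.44]
162.0 [-0.4 -0.1  3.5] [468.85 138.58 161.92]
161.5 [-0.1 -0.   3.5] [468.81 138.54 161.38]
161.0 [-0.   0.2  3.9] [468.83 138.53 160.91]
160.5 [-0.9  1.3  2.7] [468.86 138.54 160.43]
160.0 [-0.1  0.9  3.1] [468.85 138.57 159.94]
159.5 [ 0.6 -0.   3.9] [468.87 138.61 159.46]
159.0 [-0.2 -0.2  2.6] [468.88 138.55 158.94]
158.5 [-0.4 -0.4  4.2] [468.91 138.62 158.47]
158.0 [-0.7  0.8  2.7] [468.87 138.6  157.95]
157.5 [0.6 0.5 3.4] [468.87 138.6  157.45]
157.0 [-0.7  0.6  3.6] [468.87 138.6  156.96]
[... 425 characters left out ...]
0.7 -4.3] [468.59 138.47 151.68]
151.5 [ 0.4 -0.6 -3.2] [468.85 138.53 151.44]
151.0 [-0.6  0.6 -0.8] [469.08 138.63 151.15]
150.5 [ 0.1  0.3 -1. ] [468.92 138.62 150.51]
150.0 [-0.5 -0.3 -1.5] [468.87 138.6  149.97]
149.5 [-1.2  0.1  0.1] [468.89 138.6  149.48]
149.0 [ 0.1 -0.5 -0.1] [468.86 138.58 148.96]
148.5 [-0.   1.  -0.6] [468.9  138.57 148.47]
148.0 [-0.3  0.3  0.1] [468.87 138.6  147.97]
147.5 [-0.1  0.1 -0.3] [468.89 138.58 147.48]
147.0 [-0.9 -0.5  3.4] [468.95 138.61 147.1 ]
146.5 [-2.  -0.2  6.1] [468.98 138.64 146.75]
146.0 [-3.2 -0.8 10. ] [469.04 138.64 146.45]
145.5 [-4.5 -1.1 14.4] [469.1  138.7  146.19]
seat
31.4583 0.2647630681034406 [-0.38827011  1.17200361 -0.06095264]
```

Run:
```python
from cell import *
from h import *
F=lambda n=10: np.mean([read_force() for _ in range(n)],0)
f0=np.array([0.1,-.1,-.4])
y=138.55
for x,z in((468.5,145.5),(468.3,145.1)):
    arm.line_to([x,y,z],speed=8); arm.sleep(.2); f=F()-f0; print(x,z,f.round(1),np.mean([read_ee_pos() for _ in range(4)],0).round(2))
arm.sleep(.3); print("press",(F()-f0).round(1))
x=468.6
arm.line_to([x,y,147.0],speed=8);print((F()-f0).round(1))
arm.line_to([x,y,150.5],speed=12);print((F()-f0).round(1))
z=150.5
while z<155:
    z+=0.25; arm.line_to([x,y,z],speed=6); f=F()-f0; print(z,f.round(1),np.mean([read_ee_pos() for _ in range(4)],0).round(2))
    if f[2]<-13: break
for i in range(4):
    arm.sleep(.25); f=F()-f0; print("hold",f.round(1),np.mean([read_ee_pos() for _ in range(8)],0).round(2))
print(read_clock(),read_opening())
```

```text
468.5 145.5 [-3.3 -1.3 11.8] [469.02 138.66 146.28]
468.3 145.1 [-3.  -0.7 14.6] [469.01 138.7  146.09]
press [-3.8 -0.6 15.3]
[ 0.1 -0.7  2.8]
[-1.1  0.1 -0.2]
150.75 [-0.1  0.2 -0. ] [468.56 138.55 150.72]
151.0 [-0.2 -0.1  0.7] [468.57 138.54 151.  ]
151.25 [-0.7 -0.1 -0.4] [468.56 138.55 151.23]
151.5 [ 0.8  0.3 -3.1] [468.53 138.52 151.4 ]
151.75 [ 0.5  0.9 -3.9] [468.47 138.53 151.6 ]
152.0 [ 1.2  1.1 -7.6] [468.45 138.5  151.82]
152.25 [  2.8  -0.2 -10.3] [468.38 138.5  152.03]
152.5 [  2.    0.4 -12.7] [468.36 138.49 152.25]
152.75 [  2.3   0.3 -15.7] [468.35 138.46 152.5 ]
hold [  2.    0.8 -16.3] [468.37 138.47 152.57]
hold [  1.1   0.1 -16.9] [468.42 138.51 152.63]
hold [  1.    0.2 -16.3] [468.46 138.49 152.65]
hold [  0.3  -0.2 -17.3] [468.5  138.51 152.69]
36.7417 0.2661133014545224
```

```bash
python3 - <<'E'
from cell import *
from h import *
F=lambda n=10: np.mean([read_force() for _ in range(n)],0)
f0=np.array([0.1,-.1,-.4])
x,y=468.7,138.55
arm.line_to([x,y,151.5],speed=6)
arm.line_to([x,y,148],speed=15);print((F()-f0).round(1))
z=148
while z>145.5:
    z-=0.25; arm.line_to([x,y,z],speed=8); f=F()-f0; print(z,f.round(1),np.mean([read_ee_pos() for _ in range(4)],0).round(2))
    if f[2]>7: break
arm.sleep(.2); z+=.5; arm.line_to([x,y,z],speed=8); arm.sleep(.2); print(z,(F(20)-f0).round(1))
claw.open_jaws(); arm.sleep(.2); print(read_opening(),(F()-f0).round(1))
arm.line_to([x,y,240],speed=70)
for n in("side","wrist"):
  p=cams.read_camera(n); cv2.imwrite(f"pics/e_{n}.png",p["frame"]); np.savez(f"pics/e_{n}.npz",**{k:p[k] for k in("frame","vfov","cx","cy","extrinsics")})
print(read_clock(),read_ee_pos(),F())
E
python3 - <<'E'
from ov import *
overlay("e",(468.6,138.5,115.5),(468.6,138.5,75.5),"pics/ovF.png")
E
```

```text
[-1.   0.3  0.6]
147.75 [-0.3  1.1  0.2] [469.09 138.65 147.93]
147.5 [0.9 0.1 0. ] [468.84 138.55 147.54]
147.25 [-0.2  0.8  1.2] [468.79 138.53 147.3 ]
147.0 [-0.5 -0.7  3. ] [468.82 138.53 147.11]
146.75 [-0.1 -0.7  4.4] [468.84 138.54 146.9 ]
146.5 [-1.8 -0.4  5.7] [468.88 138.54 146.72]
146.25 [-1.8 -1.1  7.5] [468.9  138.59 146.58]
146.75 [-0.3  0.6  6.7]
1.0034468172902102 [-0.3  0.3  0.8]
42.9083 [468.53768563 138.44613962 239.67779543] [-0.65701197 -0.09941093  0.03738491]
```

View pics/ovF.png

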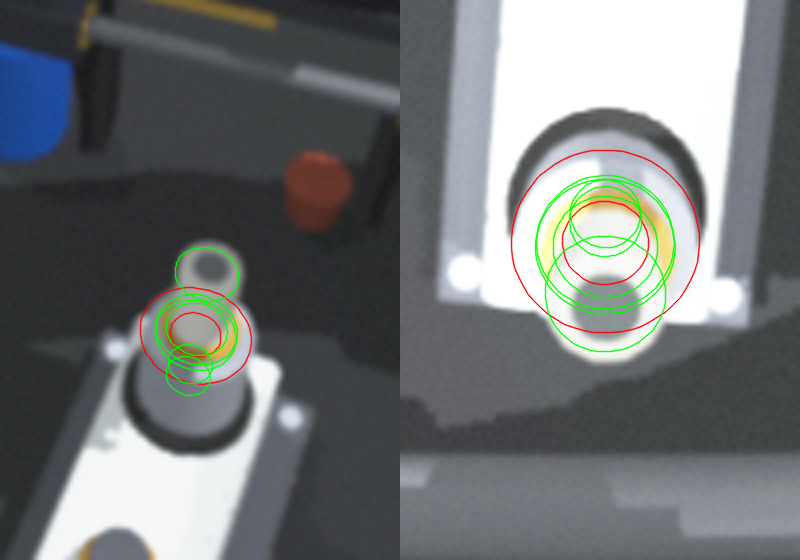

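View pics/e_side.png

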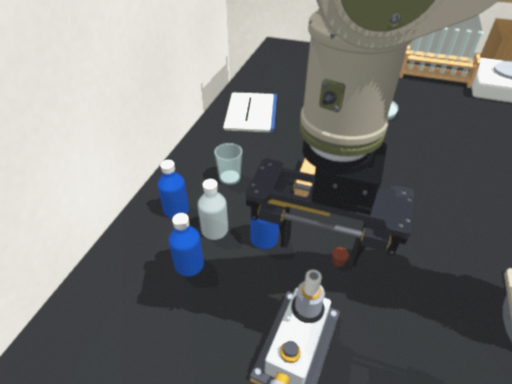

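```bash
python3 - <<'E'
from cell import *
from h import *
arm.line_to([468.5,138.5,280],speed=100)
arm.move_j([-76.925, 19.034, -3.707, 83.658, 1.238, 77.344, -5.071])
for n in("side","top"):
  p=cams.read_camera(n); cv2.imwrite(f"pics/f_{n}.png",p["frame"]); np.savez(f"pics/f_{n}.npz",**{k:p[k] for k in("frame","vfov","cx","cy","extrinsics")})
print(read_clock())
for n in("side","top"):
    a=load("a_"+n)["frame"].astype(int);b=load("f_"+n)["frame"].astype(int)
    d=(np.abs(a-b).max(2)>40).astype(np.uint8); k,l,s,c=cv2.connectedComponentsWithStats(d)
    print(n,[(s[i,4],c[i].round().tolist()) for i in range(1,k) if s[i,4]>8])
E
python3 - <<'E'
from ov import *
o=np.zeros((400,800,3),np.uint8)
port=(468.2,138.4,115.8)
for i,n in enumerate(("side","top")):
    p=load("f_"+n); r,c=map(int,proj(p,[468,138,135])); r0,c0=r-25,c-25;k=8
    a=cv2.resize(p["frame"][r0:r0+50,c0:c0+50],None,fx=k,fy=k,interpolation=cv2.INTER_CUBIC)
    circ(p,port,22,port[2],0,k,r0,c0,a,(0,0,255)); circ(p,port,16,port[2]+4,0,k,r0,c0,a,(0,255,0)); circ(p,port,12,port[2]+42,0,k,r0,c0,a,(0,255,0))
    o[:,400*i:400*i+400]=a
cv2.imwrite("pics/ovG.png",o)
E
```

```text
45.5917
side [(np.int32(228), [313.0, 170.0]), (np.int32(510), [311.0, 285.0])]
top [(np.int32(245), [320.0, 241.0]), (np.int32(208), [153.0, 272.0])]
```

View pics/ovG.png

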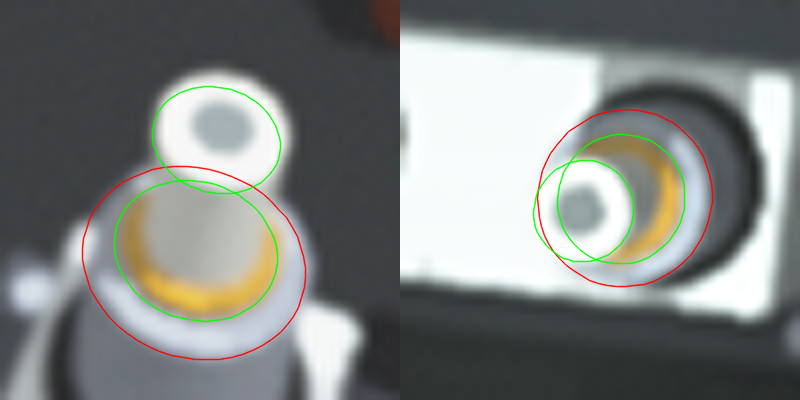

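Run:
```python
from ov import *
s,t=load("f_side"),load("f_top")
def off(p): r,c=map(int,proj(p,[468,138,135])); return r-25,c-25
(rs,cs),(rt,ct)=off(s),off(t)
print("knob",tri([ray(s,rs-.44+127/8,cs-.44+222/8),ray(t,rt-.44+212/8,ct-.44+182/8)]))
a=np.load("pics/f_side.npz")["frame"]
o=cv2.resize(a[265:320,285:340],None,fx=10,fy=10,interpolation=cv2.INTER_CUBIC);cv2.imwrite("pics/cropH.png",o)
```

```text
knob (array([467.84072221, 137.83868162, 161.13019072]), [np.float64(0.326663068581965), np.float64(0.3266630685819408)])
```

View pics/cropH.png

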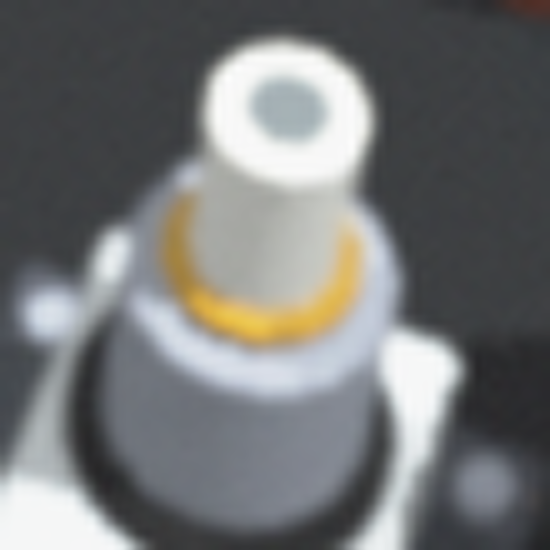

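Run:
```python
from cell import *
print(read_clock(),read_opening()); print(workorder.sign_off()); print(read_clock())
```

```text
45.5917 1.0011101254671675
the job is handed in; nothing more can be done
None
the job is handed in; nothing more can be done
```

The smaller plug is pressed home and latched in the open port. It was tug-tested, reseated and released, and I handed the job in at 45.6 s; the hand-in reported no verdict.

- **Identification:** the smaller knob was the one on the rack's +y end, at side (163, 316) and top (245, 322). The larger knob at side (141, 323) and top (245, 366) was left alone.
- **Insertion:** my first estimate of the port was about 1 mm off in x. I corrected it from the side force. The latches resisted with about 8 N and clicked at TCP z ≈ 152.3 mm, and the flange seated at about 147.2 mm. I pressed with about 15 N.
- **Tug:** the latch took up about 4 mm of play, then held 15.7–17.3 N for 1 s. After that I pushed the plug back down with about 7 N, eased off and opened the jaws.
- **Last checks:**
    - The knob top measured 161.1 mm, against 161.7 mm expected from the tool height at seating.
    - The flange-to-rim gap in the side view fits a seated flange.
    - Comparing before and after pictures, only the rack hole and the port had changed, so the other plug, beaker, bottle and stopper were unmoved.
- **Disagreements:**
    - My first image estimate of the rim height (114–117 mm) was 2–5 mm lower than the roughly 119 mm that contact and the final knob height imply. I went with the contact measurements.
    - The last force reading before opening the jaws was 6.7 N, not the near zero I was aiming for.

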